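Gauge the throat of the slag breaking jaws

TASK

Find out which of the three gauges in the wooden rack fits the throat of the slag breaking jaws snugly, by trying them in gently and never forcing them. Leave that one standing fully home in the middle of the throat, blade flush with the jaw tops and not askew, with the other two standing in the rack, and leave the hammer and the crucible alone.

Things in the scene. Friction and masses are not known exactly. Their poses are not given: they have to be found in the camera images.
- gauge_a_mid (a point): Middle of the gauge with the yellow grip: an upright flat stick, 76 mm tall and 40 mm wide along its y. Lower 28 mm: an aluminium blade 13 mm thick along x. Above it a flat yellow plastic grip, 12 mm thick along x, 40 mm wide along y, 48 mm tall. The point is half-way up, 38 mm above the foot and 10 mm above the blade's top edge; z up along the stick. About 100 g. Any two ways round are alike.
- gauge_a: The gauge with the yellow grip itself; origin at the centre of its foot, axes as its middle point's.
- gauge_b_mid (a point): Middle of the gauge with the red grip: an upright flat stick, 76 mm tall and 40 mm wide along its y. Lower 28 mm: an aluminium blade 16.5 mm thick along x. Above it a flat red plastic grip, 12 mm thick along x, 40 mm wide along y, 48 mm tall. The point is half-way up, 38 mm above the foot and 10 mm above the blade's top edge; z up along the stick. About 114 g. Any two ways round are alike.
- gauge_b: The gauge with the red grip itself; origin at the centre of its foot, axes as its middle point's.
- gauge_c_mid (a point): Middle of the gauge with the white grip: an upright flat stick, 76 mm tall and 40 mm wide along its y. Lower 28 mm: an aluminium blade 20 mm thick along x. Above it a flat white plastic grip, 12 mm thick along x, 40 mm wide along y, 48 mm tall. The point is half-way up, 38 mm above the foot and 10 mm above the blade's top edge; z up along the stick. About 128 g. Any two ways round are alike.
- gauge_c: The gauge with the white grip itself; origin at the centre of its foot, axes as its middle point's.
- rack: Fixed wooden rack, 36 mm (x) by 204 mm (y), 26 mm high; origin at the centre of its underside, z up. Three equal open-topped slots in a row along its y, at y = -66, 0 and +66 mm, each 26 mm (x) by at least 54 mm (y), floor 6 mm above the table. A gauge stands loosely in each slot, its thickness along the rack's x, in an order that changes.
- throat (a point): Middle of the top edge of the green fixed jaw's flat face, 53 mm above the table; z up. The throat is the straight gap from this face towards +x, up to a bare steel bolt-on jaw of the same height; 80 mm long (y = -40 to +40 mm), open at both ends and on top. Its width is not known: it is 1.2 mm more than the blade of just one of the three gauges, which one changes.
- ledge (a point): Point on the green jaw's face 28 mm below the throat point, same axes. At this depth a flat ledge 3.5 mm wide juts from the steel jaw (none on the green one) and narrows the throat for the last 10 mm down to the base. The fitting gauge goes in 28 mm and rests on this ledge, its blade's top edge flush with the jaw tops.
- breaker: The breaking jaws, fixed to the table: green jaw (45 mm in x), steel jaw, base 15 mm thick; origin on the table below the throat point, same axes. A too thick gauge stays on the jaw tops; a too thin one has 3.5 or 7 mm more play and, held to the green jaw, drops 10 mm past flush (by the steel jaw it may hang askew). Two spare steel jaws, as high, stand from x = 93 mm on.
- hammer: Claw hammer lying on the table, a bystander; origin on its underside.
- crucible: Brown clay crucible, 84 mm wide and 110 mm high, a bystander; origin at the centre of its underside.
Mind the look-alikes: they are no part of the job. What is shaped like the gauge_b but turquoise is not meant. Leave any orange look-alike of the gauge_a alone.

How it is judged:
At the end, for the whole second after the job is handed in: One gauge rests on the throat's ledge, blade top flush with the jaw tops (4 mm below to 3 mm above), upright within 0.09 rad, square within 0.08 rad, within 25 mm of the throat's middle along y. The other two stand on the floor of the rack's slots, upright within 0.4 rad. All at rest ((((z of gauge_a_mid in the frame of throat between 0.006 and 0.013 m and x of gauge_a_mid in the frame of throat between 0.003 and 0.015 m and y of gauge_a_mid in the frame of throat between -0.025 and 0.025 m and angle between gauge_a_mid's own z axis and vertical below 0.09 rad and angle between the x axis of gauge_a_mid and the x axis of throat, either way round below 0.08 rad and linear speed of gauge_a below 0.01 m/s) and (x of gauge_b_mid in the frame of rack between -0.02 and 0.02 m and y of gauge_b_mid in the frame of rack between -0.1 and 0.1 m and z of gauge_b_mid in the frame of rack between 0.035 and 0.05 m and angle between gauge_b_mid's own z axis and vertical below 0.4 rad and linear speed of gauge_b below 0.01 m/s) and (x of gauge_c_mid in the frame of rack between -0.02 and 0.02 m and y of gauge_c_mid in the frame of rack between -0.1 and 0.1 m and z of gauge_c_mid in the frame of rack between 0.035 and 0.05 m and angle between gauge_c_mid's own z axis and vertical below 0.4 rad and linear speed of gauge_c below 0.01 m/s)) or ((z of gauge_b_mid in the frame of throat between 0.006 and 0.013 m and x of gauge_b_mid in the frame of throat between 0.003 and 0.015 m and y of gauge_b_mid in the frame of throat between -0.025 and 0.025 m and angle between gauge_b_mid's own z axis and vertical below 0.09 rad and angle between the x axis of gauge_b_mid and the x axis of throat, either way round below 0.08 rad and linear speed of gauge_b below 0.01 m/s) and (x of gauge_a_mid in the frame of rack between -0.02 and 0.02 m and y of gauge_a_mid in the frame of rack between -0.1 and 0.1 m and z of gauge_a_mid in the frame of rack between 0.035 and 0.05 m and angle between gauge_a_mid's own z axis and vertical below 0.4 rad and linear speed of gauge_a below 0.01 m/s) and (x of gauge_c_mid in the frame of rack between -0.02 and 0.02 m and y of gauge_c_mid in the frame of rack between -0.1 and 0.1 m and z of gauge_c_mid in the frame of rack between 0.035 and 0.05 m and angle between gauge_c_mid's own z axis and vertical below 0.4 rad and linear speed of gauge_c below 0.01 m/s)) or ((z of gauge_c_mid in the frame of throat between 0.006 and 0.013 m and x of gauge_c_mid in the frame of throat between 0.003 and 0.015 m and y of gauge_c_mid in the frame of throat between -0.025 and 0.025 m and angle between gauge_c_mid's own z axis and vertical below 0.09 rad and angle between the x axis of gauge_c_mid and the x axis of throat, either way round below 0.08 rad and linear speed of gauge_c below 0.01 m/s) and (x of gauge_a_mid in the frame of rack between -0.02 and 0.02 m and y of gauge_a_mid in the frame of rack between -0.1 and 0.1 m and z of gauge_a_mid in the frame of rack between 0.035 and 0.05 m and angle between gauge_a_mid's own z axis and vertical below 0.4 rad and linear speed of gauge_a below 0.01 m/s) and (x of gauge_b_mid in the frame of rack between -0.02 and 0.02 m and y of gauge_b_mid in the frame of rack between -0.1 and 0.1 m and z of gauge_b_mid in the frame of rack between 0.035 and 0.05 m and angle between gauge_b_mid's own z axis and vertical below 0.4 rad and linear speed of gauge_b below 0.01 m/s)))); the robot touches nothing.
It fails at once if a gauge is forced: it presses on the breaking jaws with more than 40 N (contact force between any of breaker, jaw_a, jaw_b, jaw_c and gauge_a above 40 N or contact force between any of breaker, jaw_a, jaw_b, jaw_c and gauge_b above 40 N or contact force between any of breaker, jaw_a, jaw_b, jaw_c and gauge_c above 40 N).
It fails at once if the hammer or the crucible is moved by more than 20 mm (distance of any of hammer, crucible from where it was at the start of the episode above 0.02 m).
It also fails if it takes over 72 s, if anything falls off the work surface, if the arm or the gripper's body presses on something with over 40 N, if the wrist force passes 120 N, or if a joint passes its speed limit or range.

ROBOT

A 7-joint arm with a two-finger parallel gripper is mounted at the origin on the work surface. World frame = base frame: x ahead of the robot, y to its left, z up, the work surface at z = 0. Lengths are in m, angles in rad, forces in N, time in s.
With the tool pointing down it reaches from about 0.425 to 0.975 m from the base axis. Payload 16.7 kg.
Tool frame: the origin (TCP) lies between the finger pads; the fingertips stand 14 mm ahead of it and the grasp point (between the pads) lies 5 mm behind it (tip_reach is the distance from the TCP to the fingertips, in m); z points along the fingers, y is the line along which they close (so a half turn about z gives the same grasp; the last joint's range is limited). The gripper opens to 85 mm and grips with 20 to 120 N. Pads are 22 mm wide; open, the fingers measure 114 mm over their backs; the gripper's body (76 mm by 85 mm) begins 54 mm behind the grasp point. The pads swing forward as they close: fully open they stand 13 mm farther back than shut.
Start: joints at [-1.272, 0.426, 0.074, 1.606, -0.034, 1.111, -0.067], TCP at [0.293, 0.608, 0.245] pointing down, gripper open.
Joint ranges: [-2.85, 2.85], [-0.5, 2.14], [-1.23, 1.37], [0.21, 2.46], [-1.02, 4.16], [0.16, 2.05], [-2.73, 2.73]. Speed limits (rad/s): [1.89, 1.89, 2.39, 2.39, 3.01, 3.01, 3.01].

INTERFACE

Orientations are given as a unit quaternion [w, x, y, z].
In Python, from plant import get_state, camera, get_calibration, sign_off, tip_reach gives the robot as it stands. The module is installed in compiled form; this text tells all that it offers.
- The arm moves only by the tool move_arm, never from a script. Its argument "increments" is a list of rows, each a list of 7 numbers: the closure, from 0 (fully open) to 1 (shut), then the shift along the world's x, y, z scaled (see below), then the turn, a rotation vector about the world's x, y, z scaled (see below). A call has 1 to 20 rows; each row shifts and turns the commanded pose from where the row before left it; what a row does not reach is not made up. The controller multiplies each number of a shift by 80 mm and each number of a turn by 45 degrees. A row lasts 1/12 s, in which the tool goes at most 41.7 mm and 7.16 degrees, less where a joint would pass 70% of its speed; a pose out of reach is approached as far as the arm can. A call with a number of a shift or a turn outside -1 to 1 is refused whole. A call with a gripper value outside its range is refused whole. The fingers move at their own pace and stop on an object; "squeeze" is the grip in N (left out, the last holds). Time passes only in rows, so rows that do not move let the fingers close. It gives the time, the measured TCP pose, the force, the opening and the grip force at its end, in the units of the state.
- get_state(): the state, without advancing time (a new reading comes with each control period).
- camera(name): name is "side" or "top"; returns (picture, depth): 480x640x3 uint8, red, green, blue; 480x640 float32, m along the optical axis (not along the pixel's ray), 0 where there is no reading.
- get_calibration(name): a dict with "vfov" (degrees; the focal length in pixels is half the picture's height over the tangent of half this angle, whatever the lens; pixels are square), "cx", "cy" (the principal point, pixels), "R" (3x3) and "t" (3): a world point X has camera coordinates R X + t. Camera axes: x right, y down, z forward; pixel columns grow to the right and rows downward; lengths in m; the calibration is good to about 2 mm. A picture is of the moment at which its call begins. get_calibration takes no time and is no camera call.
- sign_off(): hands the job in; it is judged then, once.
The state is a dict: "time_s": time; "joint_pos": joint angles; "joint_vel": joint speeds; "joint_torque": joint torques, N m; "tcp_pos": TCP position; "eef_rot": TCP orientation; "wrist_force": force on the tool from outside, world axes, zero at the start; "moment": the same for the moment, N m; "gripper_width": opening from 0.0 (shut) to 1.0 (fully open); "finger_force": force on a finger pad.
Only numpy, scipy, OpenCV 4.12 (cv2) and the standard library are available. Lean on these libraries where they do the work, as an engineer would, in place of code of your own. Each camera call takes 0.05 s, during which the arm holds its last target. There are 200 camera calls.

## Working session

There is one attempt and no reset: what is moved stays moved. The work goes in short steps, Python scripts to look and compute and a tool call to move; the robot and the scene stay as the last step left them, time stands still between calls to the robot, and variables do not carry over. Pictures are saved under pics/ and viewed, at most 10 in all, crops included, and the job is handed in when it is done.

Besides the shell and the picture viewer there is one more tool, called in YAML: its name, and indented under it one key for each argument. move_arm: Moves the arm, as the interface text tells. Shifts and turns lie within -1 to 1; 1 stands for 80 mm of shift or 45 degrees of turn. Its arguments: {"type":"object","properties":{"increments":{"type":"array","items":{"type":"array","items":{"type":"number"}}},"squeeze":{"type":"number"}},"required":["increments"]}

```bash
mkdir -p pics; cat > h.py <<'E'
import numpy as np, cv2
from plant import *
def shot(n):
    p,d=camera(n); np.savez(f'{n}.npz',p=p,d=d); return p,d
def load(n):
    z=np.load(f'{n}.npz'); return z['p'],z['d']
def cal(n):
    c=get_calibration(n); return 240/np.tan(np.radians(c['vfov'])/2),c['cx'],c['cy'],np.array(c['R']),np.array(c['t'])
def world(n,d):
    f,cx,cy,R,t=cal(n); v,u=np.mgrid[0:480,0:640]
    C=np.stack([(u-cx)/f*d,(v-cy)/f*d,d],-1); return (C-t)@R
def save(name,p): cv2.imwrite('pics/'+name,p[...,::-1])
def crop(name,p,u0,u1,v0,v1,s): save(name,cv2.resize(p[v0:v1,u0:u1],None,fx=s,fy=s,interpolation=cv2.INTER_CUBIC))
E
python3 - <<'E'
from h import *
for n in('top','side'):
    p,d=shot(n); save(n+'0.png',p); c=get_calibration(n); print(n,c)
print(get_state(),tip_reach)
E
```

```text
top {'vfov': 48.912613611341996, 'cx': 324.2524423894774, 'cy': 245.5260963475719, 'R': array([[-0.0251397 , -0.99941813,  0.02305219],
       [-0.99654424,  0.02322793, -0.07974991],
       [ 0.07916805, -0.02497742, -0.99654832]]), 't': array([0.01987701, 0.59282003, 1.353724  ])}
side {'vfov': 55.90555663431071, 'cx': 314.06080229177667, 'cy': 240.9900195855645, 'R': array([[ 0.88752421, -0.46017515,  0.02322959],
       [-0.26433112, -0.54980499, -0.79236578],
       [ 0.37739878,  0.69710351, -0.60960385]]), 't': array([-0.50501133,  0.21923571,  0.98749019])}
{'time_s': 0.1, 'joint_pos': array([-1.27151504,  0.42672259,  0.0738301 ,  1.60652157, -0.03406327,
        1.11077842, -0.06710181]), 'joint_vel': array([ 0.00061869, -0.00157172,  0.00023341, -0.0002589 ,  0.00130975,
        0.00269561, -0.00039965]), 'joint_torque': array([ 9.10038420e-03, -9.51524019e+01,  3.77241477e+00, -4.64396417e+01,
        1.98423152e-02,  6.74231997e-03,  1.10922517e-04]), 'tcp_pos': array([0.2927329 , 0.6078477 , 0.24465394]), 'eef_rot': array([-7.63296900e-05,  2.22510145e-01,  9.74930199e-01, -5.80849578e-04]), 'wrist_force': array([ 1.2951895 , -0.52408028,  0.38764243]), 'moment': array([-0.04807733,  0.00409405, -0.02139529]), 'finger_force': 0.0, 'gripper_width': 0.996934139288046} 0.014
```

View pics/top0.png

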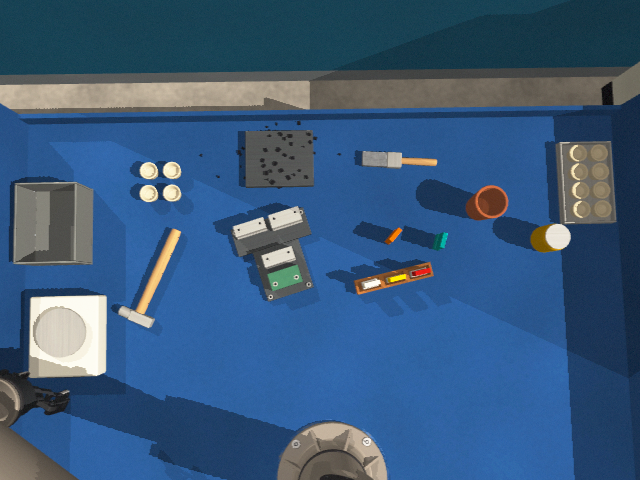

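View pics/side0.png

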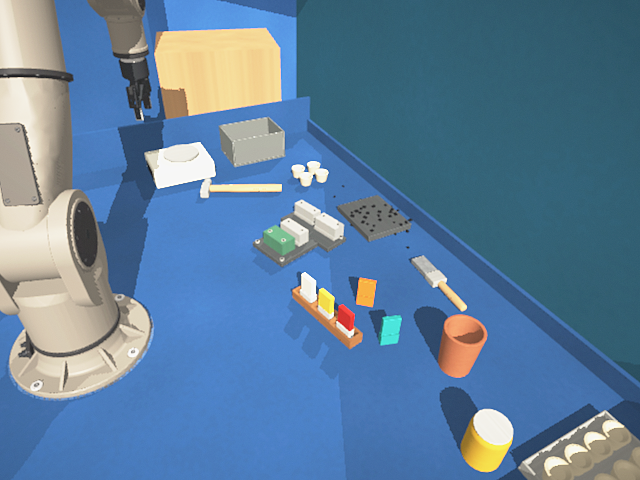

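Top view: the rack is at about (393,278), with white at (372,284), yellow at (397,278) and red at (420,271). The look-alikes outside it are orange (394,235) and turquoise (441,241). The green jaw is at (284,278), the fitted steel jaw at (278,256) and the spare jaws at (250,229) and (286,217).

```bash
python3 - <<'E'
from h import *
p,d=load('top')
a=cv2.resize(p[200:310,225:325],None,fx=5,fy=5,interpolation=cv2.INTER_CUBIC)
b=cv2.resize(p[250:305,345:445],None,fx=4,fy=4,interpolation=cv2.INTER_CUBIC)
im=np.zeros((550,400+400,3),np.uint8)
a=cv2.resize(p[205:305,230:315],None,fx=5,fy=5,interpolation=cv2.INTER_CUBIC)  # 425x500
im=np.zeros((510,425+370,3),np.uint8); im[:500,:425]=a
b=cv2.resize(p[255:305,349:441],None,fx=4,fy=4,interpolation=cv2.INTER_CUBIC) # 368x200
im[:200,425:425+368]=b
ps,_=load('side')
c=cv2.resize(ps[190:265,250:345],None,fx=3.87,fy=3.87,interpolation=cv2.INTER_CUBIC)
im[205:205+c.shape[0],425:425+c.shape[1]]=c
save('c1.png',im)
W=world('top',d)
hsv=cv2.cvtColor(p,cv2.COLOR_RGB2HSV)
def st(name,m):
    q=W[m]; z=np.percentile(q[:,2],90); q2=q[q[:,2]>z-0.008]
    r=cv2.minAreaRect((q2[:,:2]*1000).astype(np.float32)); print(name,len(q),len(q2),'zmed',np.median(q2[:,2]).round(4),'mean',q2.mean(0).round(4),'rect',np.round(r[0],1),np.round(r[1],1),round(r[2],1))
v,u=np.mgrid[0:480,0:640]
H,S,V=[hsv[...,i].astype(int) for i in range(3)]
roi=lambda u0,u1,v0,v1:(u>=u0)&(u<u1)&(v>=v0)&(v<v1)
bl=(H>95)&(H<125)&(S>120)
st('green',roi(255,315,258,300)&(H>60)&(H<90)&(S>90))
z=W[...,2]
st('steel',roi(255,305,240,270)&(S<60)&(z>.04))
st('white',roi(355,385,272,297)&(S<60)&(z>.06))
st('yellow',roi(383,410,268,290)&(H>20)&(H<35)&(S>120)&(z>.06))
st('red',roi(407,435,260,283)&((H<6)|(H>172))&(S>120)&(z>.06))
st('rack',roi(345,440,255,300)&(z>.018)&(z<.034)&~bl)
st('all jaws',roi(225,320,200,270)&(z>.045)&(z<.06)&~bl)
E
```

```text
green 497 477 zmed 0.0529 mean [0.5132 0.1084 0.0587] rect [512.3  95.8] [ 60.1 109.8] 1.9
steel 413 387 zmed 0.0532 mean [0.5645 0.123  0.0775] rect [525.8 105.6] [131.7  82.8] 25.5
white 80 73 zmed 0.0821 mean [ 0.4912 -0.1089  0.082 ] rect [ 491.6 -109.7] [11.9 38.5] 14.5
yellow 85 76 zmed 0.0817 mean [ 0.5037 -0.1739  0.082 ] rect [ 503.7 -173.9] [11.5 39.2] 12.5
red 82 72 zmed 0.0825 mean [ 0.518  -0.2367  0.0827] rect [ 517.7 -237. ] [11.6 38.5] 12.3
rack 548 494 zmed 0.0264 mean [ 0.5043 -0.1711  0.0267] rect [ 504.6 -173.3] [ 37.8 204. ] 12.5
all jaws 1253 1187 zmed 0.0531 mean [0.6226 0.1366 0.0532] rect [596.5 133.4] [156.1 173.3] 16.3
```

View pics/c1.png

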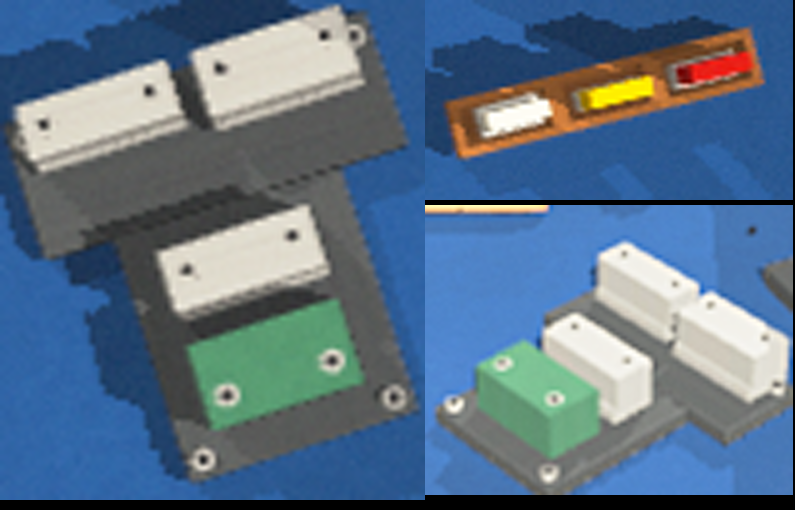

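Heights agree: grip tops are at 82 mm (6 + 76), jaw tops at 53 mm, and the rack measures 38 x 204 mm at 12.5 deg. The crop confirms the choice: white, yellow and red stand in the wooden rack, and the orange and turquoise ones are outside it. Next I'll measure the throat in a rectified view.

```bash
python3 - <<'E'
from h import *
p,d=load('top'); f,cx,cy,R,t=cal('top'); W=world('top',d)
hsv=cv2.cvtColor(p,cv2.COLOR_RGB2HSV).astype(int)
v,u=np.mgrid[0:480,0:640]
m=(u>=255)&(u<315)&(v>=258)&(v<300)&(hsv[...,0]>60)&(hsv[...,0]<90)&(hsv[...,1]>90)&(abs(W[...,2]-.053)<.006)
r=cv2.minAreaRect((W[m][:,:2]*1000).astype(np.float32)); print('green',r)
P=p.astype(np.float32)
def samp(X):
    C=X@R.T+t; return cv2.remap(P,(C[...,0]/C[...,2]*f+cx).astype(np.float32),(C[...,1]/C[...,2]*f+cy).astype(np.float32),cv2.INTER_CUBIC)
def prof(c,a,z,lx,ly,ax=0):
    e=np.array([np.cos(a),np.sin(a),0]);g=np.array([-np.sin(a),np.cos(a),0])
    if ax: e,g=g,-e
    X=c+lx[None,:,None]*e+ly[:,None,None]*g; X[...,2]=z
    return samp(X).mean(0)
c=np.array([r[0][0]/1000,r[0][1]/1000,0])
lx=np.arange(-.035,.075,.0005); ly=np.arange(-.03,.03,.001)
best=max((np.abs(np.diff(prof(c,np.radians(a),.053,lx,ly),axis=0)).max(0).sum(),a) for a in np.arange(8,26,.25))
print(best); a=np.radians(best[1])
pr=prof(c,a,.053,lx,ly)
for x,q in list(zip(lx,pr))[::2]: print(round(x*1000,1),q.astype(int))
# ends along y
l2=np.arange(-.055,.055,.001); q=prof(c,a,.053,l2,np.arange(-.012,.012,.002),1)
s=(q[:,1]-q[:,2]); print('y',[(round(x*1000),int(k)) for x,k in zip(l2,s)][::2])
print('cam',-R.T@t)
# depth heights inside the gap
e=np.array([np.cos(a),np.sin(a)]);g=np.array([-np.sin(a),np.cos(a)])
rel=W[...,:2]-c[:2]; X=rel@e;Y=rel@g
for x0 in np.arange(-.026,.066,.002):
    k=(X>x0)&(X<x0+.002)&(abs(Y)<.03)&(W[...,2]<.08); print(round(x0*1000),k.sum(),np.round(np.percentile(W[k][:,2],[10,50,90])*1000,1) if k.any() else '',end='; ')
E
```

```text
green ((512.3878173828125, 108.76460266113281), (44.30013656616211, 79.13421630859375), 16.930927276611328)
(np.float32(72.994225), np.float64(16.5))
-35.0 [88 90 89]
-34.0 [88 90 88]
-33.0 [88 90 88]
-32.0 [87 89 88]
-31.0 [87 89 88]
-30.0 [87 89 88]
-29.0 [87 90 88]
-28.0 [88 90 88]
-27.0 [88 89 88]
-26.0 [88 88 87]
-25.0 [85 86 85]
-24.0 [80 92 84]
-23.0 [ 78 108  90]
-22.0 [ 81 132 100]
-21.0 [ 85 150 110]
-20.0 [ 88 157 114]
-19.0 [ 88 157 114]
-18.0 [ 88 155 113]
-17.0 [ 87 155 113]
-16.0 [ 88 155 113]
-15.0 [ 91 156 115]
-14.0 [ 97 160 120]
-13.0 [105 164 126]
-12.0 [113 168 131]
-11.0 [117 168 132]
-10.0 [114 162 128]
-9.0 [107 154 121]
-8.0 [101 148 116]
-7.0 [100 148 115]
-6.0 [105 153 120]
-5.0 [113 160 127]
-4.0 [118 166 132]
-3.0 [115 167 130]
-2.0 [104 163 124]
-1.0 [ 94 158 118]
0.0 [ 89 155 115]
1.0 [ 87 154 114]
2.0 [ 87 155 113]
3.0 [ 88 155 113]
4.0 [ 88 155 114]
5.0 [ 88 156 114]
6.0 [ 88 155 113]
7.0 [ 88 155 113]
8.0 [ 88 155 113]
9.0 [ 88 155 114]
10.0 [ 89 155 114]
11.0 [ 89 155 114]
12.0 [ 89 156 114]
13.0 [ 89 156 113]
14.0 [ 89 156 113]
15.0 [ 89 156 114]
1
[... 2084 characters left out ...]
57.1]; 8 18 [50.2 53.4 54.7]; 10 18 [49.5 51.8 55. ]; 12 19 [50.9 53.8 56.8]; 14 20 [49.2 52.8 57.9]; 16 18 [49.5 53.7 56.2]; 18 17 [49.2 53.1 55.9]; 20 20 [50.  54.3 56.3]; 22 3 [49.7 50.1 52.5]; 24 15 [12.  16.6 17.8]; 26 16 [12.3 15.7 18.3]; 28 20 [ 9.9 15.5 19.1]; 30 16 [12.9 16.1 18.8]; 32 19 [11.7 14.8 16.9]; 34 17 [11.8 13.9 16. ]; 36 23 [12.1 23.3 29.1]; 38 22 [21.3 24.9 49.3]; 40 30 [28.8 49.8 55.5]; 42 19 [49.  52.4 55.5]; 44 19 [50.3 53.1 56.1]; 46 19 [51.2 53.9 58.4]; 48 16 [51.1 53.1 55.4]; 50 17 [49.1 52.6 55.1]; 52 19 [49.1 52.8 56.5]; 54 20 [49.5 54.  58.2]; 56 18 [48.9 53.9 55.2]; 58 19 [51.1 53.7 56.3]; 60 16 [48.  51.2 54.7]; 62 19 [49.7 53.  56.3]; 64 17 [50.2 53.2 56.9];
```

The rectified profile puts the green face at +22.5 mm and the steel top edge at about +40.1 mm. That makes the gap about 17.6 mm, so red (16.5 + 1.2) is the likely fit, and trying it will tell. The throat is at about (0.534, 0.115) with yaw 16.5°. I'll move towards red, turning the tool y to 12.4°.

move_arm:
  increments:
    - [0,0.2,-0.4,0,0,0,-0.072]
    - [0,0.2,-0.4,0,0,0,-0.072]
    - [0,0.2,-0.4,0,0,0,-0.072]
    - [0,0.2,-0.4,0,0,0,-0.072]
    - [0,0.2,-0.4,0,0,0,-0.072]
    - [0,0.2,-0.4,0,0,0,-0.072]
    - [0,0.2,-0.4,0,0,0,-0.072]
    - [0,0.2,-0.4,0,0,0,-0.072]
    - [0,0.2,-0.4,0,0,0,-0.072]
    - [0,0.2,-0.4,0,0,0,-0.072]
    - [0,0.2,-0.4,0,0,0,-0.072]
    - [0,0.2,-0.4,0,0,0,-0.072]
    - [0,0.2,-0.4,0,0,0,-0.072]
    - [0,0.2,-0.4,0,0,0,-0.072]
    - [0,0.2,-0.4,0,0,0,-0.072]
    - [0,0.2,-0.4,0,0,0,-0.072]

```text
time_s: 1.43
tcp_pos: [0.5492, 0.0944, 0.2453]
eef_rot: [-0.0, 0.627, 0.779, -0.0]
wrist_force: [0.4, 0.7, 0.4]
gripper_width: 0.996
finger_force: 0.0
```

move_arm:
  increments:
    - [0,-0.03,-0.4,0,0,0,0]
    - [0,-0.03,-0.4,0,0,0,0]
    - [0,-0.03,-0.4,0,0,0,0]
    - [0,-0.03,-0.4,0,0,0,0]
    - [0,-0.03,-0.4,0,0,0,0]
    - [0,-0.03,-0.4,0,0,0,0]
    - [0,-0.03,-0.4,0,0,0,0]
    - [0,-0.03,-0.4,0,0,0,0]
    - [0,-0.04,-0.4,0,0,0,0]
    - [0,-0.05,-0.4,0,0,0,0]
    - [0,0,0,0,0,0,0]
    - [0,0,0,0,0,0,0]

```text
time_s: 2.43
tcp_pos: [0.5216, -0.2259, 0.2451]
eef_rot: [-0.0, 0.628, 0.778, -0.0]
wrist_force: [0.6, 0.7, -0.1]
gripper_width: 1.001
finger_force: 0.0
```

move_arm:
  increments:
    - [0,-0.049,-0.139,0,0,0,0]
    - [0,0,0,-0.36,0,0,0]
    - [0,0,0,-0.36,0,0,0]
    - [0,0,0,-0.36,0,0,0]
    - [0,0,0,-0.36,0,0,0]
    - [0,0,0,-0.36,0,0,0]
    - [0,0,0,-0.36,0,0,0]
    - [0,0,0,-0.19,0,0,0]
    - [0,0,0,0,0,0,0]
    - [0,0,0,0,0,0,0]

```text
time_s: 3.27
tcp_pos: [0.5182, -0.2346, 0.057]
eef_rot: [-0.001, 0.626, 0.78, -0.0]
wrist_force: [-0.1, -0.1, -0.0]
gripper_width: 1.001
finger_force: 0.0
```

move_arm:
  increments:
    - [0.5,0,0,0,0,0,0]
    - [0.7,0,0,0,0,0,0]
    - [1,0,0,0,0,0,0]
    - [1,0,0,0,0,0,0]
    - [1,0,0,0,0,0,0]
    - [1,0,0,0,0,0,0]
    - [1,0,0,0,0,0,0]
    - [1,0,0,0,0,0,0]
    - [1,0,0,0,0,0,0]
    - [1,0,0,0,0,0,0]
  squeeze: 40

```text
time_s: 4.1
tcp_pos: [0.5187, -0.235, 0.0577]
eef_rot: [0.0, 0.626, 0.78, 0.0]
wrist_force: [-1.2, 1.3, 7.9]
gripper_width: 0.135
finger_force: 39.3
```

move_arm:
  increments:
    - [1,0,0,0.1,0,0,0]
    - [1,0,0,0.2,0,0,0]
    - [1,0,0,0.3,0,0,0]
    - [1,0,0,0.35,0,0,0]
    - [1,0,0,0.3,0,0,0]
    - [1,0,0.1,0,0,0,0]
    - [1,0.027,0.3,0,0,0,0.0081]
    - [1,0.027,0.4,0,0,0,0.0081]
    - [1,0.027,0.4,0,0,0,0.0081]
    - [1,0.027,0.4,0,0,0,0.0081]
    - [1,0.027,0.4,0,0,0,0.0081]
    - [1,0.027,0.4,0,0,0,0.0081]
    - [1,0.027,0.4,0,0,0,0.0081]
    - [1,0.027,0.4,0,0,0,0.0081]
    - [1,0.027,0.4,0,0,0,0.0081]
    - [1,0.027,0.4,0,0,0,0.0081]
    - [1,0.027,0.4,0,0,0,0.0081]
    - [1,0,0,0,0,0,0]
    - [1,0,0,0,0,0,0]
    - [1,0,0,0,0,0,0]

```text
time_s: 5.77
tcp_pos: [0.542, 0.1165, 0.1572]
eef_rot: [-0.0, 0.599, 0.801, -0.0]
wrist_force: [-0.3, -0.8, -1.0]
gripper_width: 0.135
finger_force: 39.2
```

```bash
python3 - <<'E'
from h import *
p,d=shot('side'); crop('s1.png',p,240,340,170,270,5)
s=get_state(); print(s['tcp_pos'],s['eef_rot'],s['wrist_force'],s['moment'])
f,cx,cy,R,t=cal('side')
# where the held gauge should be seen: blade corners
q=s['eef_rot']; from scipy.spatial.transform import Rotation as Ro
M=Ro.from_quat([*q[1:],q[0]]).as_matrix(); ang=np.degrees(np.arctan2(M[1,1],M[0,1])); print('yaw',ang,'tilt',M[:,2])
a=np.radians(ang); e=np.array([np.cos(a),np.sin(a),0]);g=np.array([-np.sin(a),np.cos(a),0])
foot=s['tcp_pos']-[0,0,.0515]
for i in(-1,1):
  for j in(-1,1):
    X=foot+i*.00825*e+j*.02*g; C=R@X+t; print(i,j,'px',(C[:2]/C[2]*f+[cx,cy]).round(1),'crop',((C[:2]/C[2]*f+[cx,cy]-[240,170])*5).round())
for y in(-.04,.04):
  X=np.array([.534,.1152,.053])+y*np.array([-np.sin(.288),np.cos(.288),0]); C=R@X+t; print('face',y,((C[:2]/C[2]*f+[cx,cy]-[240,170])*5).round())
E
```

```text
[0.54207379 0.11599933 0.15725038] [-2.37836215e-06  5.99064284e-01  8.00700877e-01 -2.99911207e-04] [-0.31586933 -0.66842047 -0.43832263] [-0.0126613   0.04961101 -0.01213197]
yaw 16.39416866529581 tilt [-3.63140898e-04 -4.77428749e-04 -9.99999820e-01]
-1 -1 px [288.7 218.5] crop [243. 243.]
-1 1 px [278.8 212.2] crop [194. 211.]
1 -1 px [293.3 216.2] crop [267. 231.]
1 1 px [283.5 209.9] crop [218. 200.]
face -0.04 [268. 338.]
face 0.04 [172. 274.]
```

View pics/s1.png

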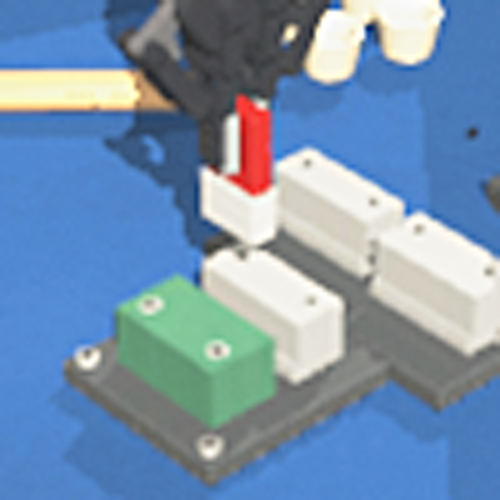

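Red is held upright and square over the throat: its lower blade corner is at crop (246,242) against (243,243) predicted, and the green jaw's corner is shifted by about the same amount. I'll centre it and lower it close to the jaw tops.

move_arm:
  increments:
    - [1,0.01,0.003,-0.15,0,0,0.002]
    - [1,0,0,-0.25,0,0,0]
    - [1,0,0,-0.12,0,0,0]
    - [1,0,0,-0.05,0,0,0]
    - [1,0,0,0,0,0,0]
    - [1,0,0,0,0,0,0]

```text
time_s: 6.32
tcp_pos: [0.5433, 0.1167, 0.1118]
eef_rot: [-0.0, 0.598, 0.801, -0.0]
wrist_force: [0.5, -0.7, -0.3]
gripper_width: 0.136
finger_force: 39.1
```

move_arm:
  increments:
    - [1,0,0,-0.02,0,0,0]
    - [1,0,0,-0.02,0,0,0]
    - [1,0,0,-0.02,0,0,0]
    - [1,0,0,0,0,0,0]

```text
time_s: 6.65
tcp_pos: [0.5431, 0.1173, 0.1069]
eef_rot: [-0.0, 0.598, 0.802, 0.0]
wrist_force: [-0.1, 0.2, -2.6]
gripper_width: 0.137
finger_force: 39.1
```

move_arm:
  increments:
    - [1,0,0,-0.015,0,0,0]
    - [1,0,0,-0.015,0,0,0]
    - [1,0,0,0,0,0,0]

```text
time_s: 6.9
tcp_pos: [0.543, 0.1173, 0.1043]
eef_rot: [-0.0, 0.598, 0.802, -0.0]
wrist_force: [-0.2, 0.3, -2.0]
gripper_width: 0.137
finger_force: 39.1
```

move_arm:
  increments:
    - [1,0,0,-0.012,0,0,0]
    - [1,0,0,0,0,0,0]

```text
time_s: 7.07
tcp_pos: [0.5431, 0.1172, 0.1034]
eef_rot: [-0.0, 0.598, 0.801, -0.0]
wrist_force: [-0.6, 0.4, -2.6]
gripper_width: 0.136
finger_force: 39.1
```

move_arm:
  increments:
    - [1,0,0,-0.012,0,0,0]
    - [1,0,0,0,0,0,0]

```text
time_s: 7.23
tcp_pos: [0.5431, 0.1172, 0.1025]
eef_rot: [-0.0, 0.598, 0.801, -0.0]
wrist_force: [0.8, -0.4, -2.1]
gripper_width: 0.136
finger_force: 39.1
```

move_arm:
  increments:
    - [1,0,0,-0.012,0,0,0]
    - [1,0,0,0,0,0,0]

```text
time_s: 7.4
tcp_pos: [0.5431, 0.1172, 0.1015]
eef_rot: [-0.0, 0.598, 0.801, -0.0]
wrist_force: [-0.3, -0.5, -1.8]
gripper_width: 0.134
finger_force: 39.1
```

move_arm:
  increments:
    - [1,0,0,-0.012,0,0,0]
    - [1,0,0,0,0,0,0]

```text
time_s: 7.57
tcp_pos: [0.5431, 0.1173, 0.1005]
eef_rot: [-0.0, 0.598, 0.801, -0.0]
wrist_force: [-0.8, -0.1, -0.9]
gripper_width: 0.137
finger_force: 39.1
```

move_arm:
  increments:
    - [1,0,0,-0.012,0,0,0]
    - [1,0,0,0,0,0,0]

```text
time_s: 7.73
tcp_pos: [0.543, 0.1172, 0.0995]
eef_rot: [-0.0, 0.598, 0.801, -0.0]
wrist_force: [0.2, 0.2, -1.2]
gripper_width: 0.135
finger_force: 39.1
```

It has gone in 5 mm with no contact force. Lowering further.

move_arm:
  increments:
    - [1,0,0,-0.02,0,0,0]
    - [1,0,0,-0.02,0,0,0]
    - [1,0,0,-0.02,0,0,0]
    - [1,0,0,0,0,0,0]

```text
time_s: 8.07
tcp_pos: [0.5429, 0.1172, 0.0945]
eef_rot: [-0.0, 0.598, 0.801, -0.0]
wrist_force: [-0.4, -0.2, -1.8]
gripper_width: 0.133
finger_force: 39.1
```

move_arm:
  increments:
    - [1,0,0,-0.02,0,0,0]
    - [1,0,0,-0.02,0,0,0]
    - [1,0,0,-0.02,0,0,0]
    - [1,0,0,0,0,0,0]

```text
time_s: 8.4
tcp_pos: [0.543, 0.1172, 0.0898]
eef_rot: [-0.0, 0.598, 0.801, -0.0]
wrist_force: [-1.0, -0.3, -1.2]
gripper_width: 0.134
finger_force: 39.1
```

move_arm:
  increments:
    - [1,0,0,-0.02,0,0,0]
    - [1,0,0,-0.02,0,0,0]
    - [1,0,0,-0.02,0,0,0]
    - [1,0,0,0,0,0,0]

```text
time_s: 8.73
tcp_pos: [0.543, 0.1172, 0.085]
eef_rot: [-0.0, 0.598, 0.802, -0.0]
wrist_force: [-1.0, -0.3, -1.8]
gripper_width: 0.139
finger_force: 39.1
```

move_arm:
  increments:
    - [1,0,0,-0.02,0,0,0]
    - [1,0,0,-0.02,0,0,0]
    - [1,0,0,-0.015,0,0,0]
    - [1,0,0,0,0,0,0]

```text
time_s: 9.07
tcp_pos: [0.543, 0.1172, 0.0806]
eef_rot: [-0.0, 0.598, 0.801, -0.0]
wrist_force: [0.0, 0.1, -1.8]
gripper_width: 0.137
finger_force: 39.1
```

move_arm:
  increments:
    - [1,0,0,-0.015,0,0,0]
    - [1,0,0,-0.01,0,0,0]
    - [1,0,0,0,0,0,0]

```text
time_s: 9.32
tcp_pos: [0.543, 0.1172, 0.0787]
eef_rot: [-0.0, 0.598, 0.801, -0.0]
wrist_force: [-0.2, -0.6, -1.7]
gripper_width: 0.135
finger_force: 39.1
```

move_arm:
  increments:
    - [1,0,0,-0.01,0,0,0]
    - [1,0,0,0,0,0,0]

```text
time_s: 9.48
tcp_pos: [0.5431, 0.1172, 0.078]
eef_rot: [-0.0, 0.598, 0.801, -0.0]
wrist_force: [0.6, -0.4, -1.4]
gripper_width: 0.134
finger_force: 39.1
```

Nearly at ledge depth. I'll check the play towards the green jaw in small nudges before seating it.

move_arm:
  increments:
    - [1,-0.008,-0.0025,0,0,0,0]
    - [1,0,0,0,0,0,0]

```text
time_s: 9.65
tcp_pos: [0.5426, 0.1171, 0.0781]
eef_rot: [0.0, 0.598, 0.801, 0.0]
wrist_force: [1.8, 0.0, -2.3]
gripper_width: 0.131
finger_force: 39.3
```

move_arm:
  increments:
    - [1,-0.008,-0.0025,0,0,0,0]
    - [1,0,0,0,0,0,0]

```text
time_s: 9.82
tcp_pos: [0.5424, 0.117, 0.0783]
eef_rot: [0.0, 0.598, 0.802, 0.001]
wrist_force: [4.6, 1.5, -3.6]
gripper_width: 0.138
finger_force: 39.3
```

move_arm:
  increments:
    - [1,-0.008,-0.0025,0,0,0,0]
    - [1,0,0,0,0,0,0]

```text
time_s: 9.98
tcp_pos: [0.5423, 0.117, 0.0784]
eef_rot: [0.001, 0.598, 0.802, 0.001]
wrist_force: [7.9, 1.8, -6.3]
gripper_width: 0.135
finger_force: 39.5
```

Green contact is at about x = 0.5425. Now towards the steel jaw.

move_arm:
  increments:
    - [1,0.016,0.005,0,0,0,0]
    - [1,0.012,0.0035,0,0,0,0]
    - [1,0,0,0,0,0,0]

```text
time_s: 10.23
tcp_pos: [0.5433, 0.1173, 0.078]
eef_rot: [-0.0, 0.598, 0.801, -0.0]
wrist_force: [0.1, 0.2, -1.3]
gripper_width: 0.133
finger_force: 40.2
```

move_arm:
  increments:
    - [1,0.008,0.0025,0,0,0,0]
    - [1,0,0,0,0,0,0]

```text
time_s: 10.4
tcp_pos: [0.5438, 0.1174, 0.078]
eef_rot: [-0.0, 0.598, 0.801, -0.0]
wrist_force: [-0.3, -0.9, -1.7]
gripper_width: 0.134
finger_force: 40.4
```

move_arm:
  increments:
    - [1,0.008,0.0025,0,0,0,0]
    - [1,0,0,0,0,0,0]

```text
time_s: 10.57
tcp_pos: [0.5439, 0.1174, 0.0779]
eef_rot: [-0.001, 0.598, 0.801, -0.001]
wrist_force: [-5.3, -1.5, 2.0]
gripper_width: 0.135
finger_force: 40.9
```

The play is about 1.2 mm, so red is the snug one. I'll re-centre it and lower it onto the ledge.

move_arm:
  increments:
    - [1,-0.014,-0.004,0,0,0,0]
    - [1,0,0,-0.01,0,0,0]
    - [1,0,0,0,0,0,0]

```text
time_s: 10.82
tcp_pos: [0.5437, 0.1175, 0.0772]
eef_rot: [0.0, 0.598, 0.801, 0.0]
wrist_force: [-0.8, 1.1, -1.7]
gripper_width: 0.133
finger_force: 40.4
```

move_arm:
  increments:
    - [1,0,0,-0.008,0,0,0]
    - [1,0,0,0,0,0,0]

```text
time_s: 10.98
tcp_pos: [0.5437, 0.1175, 0.0767]
eef_rot: [-0.0, 0.598, 0.801, 0.0]
wrist_force: [-0.2, 0.5, 0.6]
gripper_width: 0.139
finger_force: 40.6
```

move_arm:
  increments:
    - [1,0,0,-0.008,0,0,0]
    - [1,0,0,0,0,0,0]

```text
time_s: 11.15
tcp_pos: [0.5438, 0.1175, 0.0766]
eef_rot: [-0.0, 0.598, 0.801, 0.0]
wrist_force: [-5.0, -0.4, 12.7]
gripper_width: 0.134
finger_force: 42.7
```

It rests on the ledge at TCP z = 0.0767, exactly the flush height. I'll ease off, release and rise.

move_arm:
  increments:
    - [1,-0.005,-0.0015,0.008,0,0,0]
    - [1,0,0,0,0,0,0]
    - [0.8,0,0,0,0,0,0]
    - [0.6,0,0,0,0,0,0]
    - [0.3,0,0,0,0,0,0]
    - [0,0,0,0,0,0,0]
    - [0,0,0,0,0,0,0]
    - [0,0,0,0,0,0,0]
    - [0,0,0,0,0,0,0]
    - [0,0,0,0.1,0,0,0]
    - [0,0,0,0.2,0,0,0]
    - [0,0,0,0.3,0,0,0]
    - [0,0,0,0.4,0,0,0]
    - [0,0,0,0.4,0,0,0]
    - [0,0,0,0.4,0,0,0]
    - [0,0.1,0.4,0,0,0,0]
    - [0,0.1,0.4,0,0,0,0]
    - [0,0.1,0.4,0,0,0,0]
    - [0,0.1,0.4,0,0,0,0]
    - [0,0.1,0.4,0,0,0,0]

```text
time_s: 12.82
tcp_pos: [0.5833, 0.2788, 0.2215]
eef_rot: [0.0, 0.598, 0.801, 0.0]
wrist_force: [0.5, -0.5, -0.6]
gripper_width: 0.999
finger_force: 0.0
```

move_arm:
  increments:
    - [0,-0.1,0.4,0,0,0,0]
    - [0,-0.1,0.4,0,0,0,0]
    - [0,-0.1,0.4,0,0,0,0]
    - [0,0,0,0,0,0,0]
    - [0,0,0,0,0,0,0]

```text
time_s: 13.23
tcp_pos: [0.558, 0.3755, 0.2208]
eef_rot: [-0.0, 0.597, 0.803, -0.0]
wrist_force: [1.0, -1.2, -0.8]
gripper_width: 1.001
finger_force: 0.0
```

```bash
python3 - <<'E'
from h import *
p,d=shot('side'); q,D=shot('top')
a=cv2.resize(p[190:350,240:370],None,fx=3.2,fy=3.2,interpolation=cv2.INTER_CUBIC)
b=cv2.resize(q[205:300,225:315],None,fx=4,fy=4,interpolation=cv2.INTER_CUBIC)
im=np.zeros((max(a.shape[0],b.shape[0]),a.shape[1]+b.shape[1],3),np.uint8); im[:a.shape[0],:a.shape[1]]=a; im[:b.shape[0],a.shape[1]:]=b; save('e1.png',im)
W=world('top',D); hsv=cv2.cvtColor(q,cv2.COLOR_RGB2HSV).astype(int); v,u=np.mgrid[0:480,0:640]
m=(u>250)&(u<315)&(v>235)&(v<290)&((hsv[...,0]<6)|(hsv[...,0]>172))&(hsv[...,1]>120)
X=W[m]; z=np.median(X[X[:,2]>.09][:,2]); r=cv2.minAreaRect((X[X[:,2]>.092][:,:2]*1000).astype(np.float32))
rel=np.array(r[0])/1000-[.534,.1152]; a=np.radians(16.5); print('top z',z,r,'rel',rel@[np.cos(a),np.sin(a)],rel@[-np.sin(a),np.cos(a)])
E
```

```text
top z 0.10042118837430061 ((541.4691772460938, 113.49641418457031), (11.863181114196777, 39.69160461425781), 16.536710739135742) rel 0.006677750034181173 -0.0037547926500795213
```

View pics/e1.png

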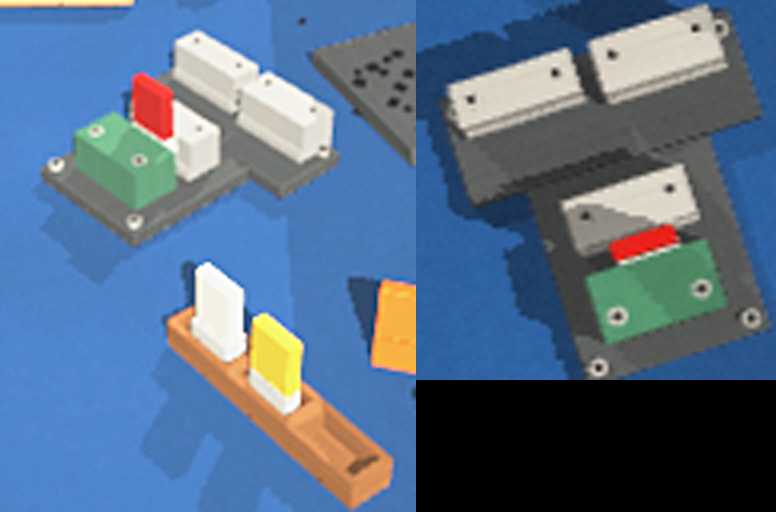

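The pictures show red upright in the throat (left panel about (152,105), right panel about (645,243)). Its top is at 100.4 mm (101 expected), its yaw is 16.5° and it is 4 mm off the throat's middle along y. White (218,310) and yellow (275,360) stand in the rack.

```bash
python3 -c "
from plant import *; print(sign_off())"
```

```text
the job is handed in; nothing more can be done
None
```

The red gauge (`gauge_b`) is the snug fit, with about 1.2 mm of play. I left it standing fully home, flush and square in the middle of the throat, with white and yellow in the rack, and handed the job in; no verdict was shown.

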